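# Fold the ring stand flat at the jewellery stall

### The arm

A 7-joint arm with a two-finger parallel gripper is mounted at the origin on the work surface. World frame = base frame: x ahead of the robot, y to its left, z up, the work surface at z = 0. Lengths are in m, angles in rad, forces in N, time in s.
With the tool pointing down it reaches from about 0.35 to 0.9 m from the base axis. Payload 8.1 kg.
Tool frame: the origin (TCP) lies midway between the tips of the shut fingers; the grasp point (between the pads) lies 19 mm behind it; z points along the fingers, y is the direction in which the jaws open and shut (so a half turn about z gives the same grasp; the last joint's range is limited). The gripper opens to 92 mm and grips with 3 to 60 N. Pads are 19 mm wide; open, the fingers measure 130 mm over their backs; the gripper's body (75 mm by 190 mm) begins 47 mm behind the grasp point.
Start: joints at [1.137, 0.434, 0.025, 1.573, -0.012, 1.134, -0.075], TCP at [0.203, -0.591, 0.199] pointing down, gripper open.
Joint ranges: [-2.62, 2.62], [-0.44, 2.09], [-1.27, 1.32], [0.08, 2.57], [-1.32, 4.46], [0.12, 2], [-2.74, 2.74]. Speed limits (rad/s): [2.22, 2.22, 3.01, 3.01, 3.14, 3.14, 3.14].

### API

Orientations are given as a unit quaternion [w, x, y, z].
In Python, from workcell import manip gives the robot as it stands.
- The arm moves only by the tool carry_out, never from a script. Its argument "plan" is a list of rows, each an object with "linear": the shift along the tool's x, y, z in mm, a list of three; "roll": the turn about the tool's z in degrees. In form: [{"linear": [dx, dy, dz], "roll": roll}, ...]. A call has 1 to 5 rows; each row shifts and turns the pose as measured when the row begins, along the tool's axes as they then stand; what a row does not reach is not made up. A row lasts 1/10 s, in which the tool goes at most 50 mm and 8.59 degrees, less where a joint would pass 70% of its speed; a pose out of reach is approached as far as the arm can. A call is refused whole if a number of a shift passes 50 or a number of a turn 8.59, either way. A call with a gripper value outside its range is refused whole. "grip" is the finger opening in mm, from 0 to 91.8, set as the call begins (left out, the last holds). The fingers move at their own pace and stop on an object; "squeeze" is the grip in N (left out, the last holds). Time passes only in rows, so rows that do not move let the fingers close. It gives the time, the measured TCP pose, the force and the opening at its end, in the units of the state.
- manip.read_state(): the state, without advancing time (a new reading comes with each control period).
- manip.get_image(name): name is "side" or "top"; returns a dict with "pixels" (384x512x3 uint8, red, green, blue), "camera_matrix" (3x3 intrinsics, pixels), "T" (4x4, takes a point from camera to world coordinates). Camera axes: x right, y up, looking along -z (the intrinsics and any distortion apply to the point x, -y, -z); pixel columns grow to the right and rows downward; lengths in m; the calibration is good to about 2 mm. A picture is of the moment at which its call begins. There is no depth.
- manip.finish_job(): hands the job in, once; it reports no verdict.
Trained networks look in the newest picture that a camera, given by its name, has taken for a name from the list of things; names that differ only in an ending like _2 or _b are one class to them, and where a whole thing is asked for, a point or a joint stands for the part that bears it (a point fixed in the world has none). Each returns a list of dicts, best first, with "confidence" (0 to 1); they miss things now and then, are a little off and sometimes report something else, mostly with a low value. They report only what shows in the picture. A call takes as long as a camera call.
- manip.recognise(camera, label): "location" ([column, row] in pixels, amid what is visible of it).
- manip.trace(camera, label): "mask" (384x512 bool, what is visible of it) and "location" ([column, row] in pixels, amid what is visible of it).
The state is a dict: "t": time; "joint_positions": joint angles; "dq": joint speeds; "joint_efforts": joint torques, N m; "eef_pos": TCP position; "eef_rot": TCP orientation; "contact_force": force on the tool from outside, world axes, zero at the start; "moment": the same for the moment, N m; "gripper_width": finger opening in m.
Only numpy, scipy, OpenCV 4.12 (cv2) and the standard library are available. Lean on these libraries where they do the work, as an engineer would, in place of code of your own. Each camera call takes 0.05 s, during which the arm holds its last target. There are 200 camera calls.

### The job

The stall is closing: fold the stand with the finger rings down flat so its cover can go on. A ratchet pawl at its side stops the board from going down, so first flip the pawl's paddle right over, away from the toothed wheel, and then press the board fully down. Leave the brooch stand tilted as it is.

Things in the scene. Friction and masses are not known exactly. Their poses are not given: they have to be found in the camera images.
- ring_stand: Wooden display stand, fixed, with three rows of five finger rings on a board 170 mm wide. Origin: underside of its base, on the board's middle line; z up. All mm below are in its frame. -x: raised side of the board (robot side); +y: ratchet side. Base x -90..110, y -85..141. Ratchet wheel, radius 45, round the board hinge at y 103..113; wheel and pawl post stay below z 102.
- ring_pawl (a joint): Pawl angle, rad. Axis along y through x -2, z 90. Its thumb paddle is a plate radiating to 62 mm from the axis, y 103..139, 6 thick. 0: engaged, paddle leans to +x, 60 deg above level. Grows as the paddle is pushed over the top to -x; stop at 1.8, paddle 17 deg above level. Light (80 g), loose; past about 0.8 it falls to the stop and stays, before that it falls back into the teeth.
- ring_board (a joint): Board tilt A, rad; 0: flat, on its stop, top face at z 56. Starts near 0.63. Hinge along y at x 70, z 50; a point d along the board is at x = 70 - d cos A, z = 50 + d sin A. Board 150 long, 12 thick (hinge at mid-thickness), y -85..85; rings (23 high) within d < 101, bare wood beyond: press there. Stiff: stays where left, 1 to 5 N lowers it; with pawl engaged it stops at 0.58.
- brooch_edge (a point): Middle of the raised edge of the other stand, which must stay tilted: same build and ratchet at its +y side, but a narrower board (120 mm) with four round brooches 38 mm across. The point lies 150 mm from that board's hinge, at mid-thickness.

How it is judged:
On the way, in this order (a step that is already met when the one before it is completed fails the run):
1. the ring stand's pawl is flipped over while its board is still up (value of joint ring_pawl above 1.4 rad and value of joint ring_board above 0.35 rad), for 0.2 s.
2. the ring stand's board is down flat (value of joint ring_board below 0.12 rad), for 0.2 s.
At the end, for the whole second after the job is handed in: The ring stand's board lies flat (within 0.12 rad, 7 degrees) and at rest, its pawl is still flipped over (joint above 1.4 rad), and the brooch stand is still tilted (its raised edge within 25 mm of where it began) (value of joint ring_board below 0.12 rad and value of joint ring_pawl above 1.4 rad and velocity of joint ring_board below 0.05 rad/s and distance of brooch_edge from where it was at the start of the episode below 0.025 m); the robot touches nothing.
It fails at once if the brooch stand's board is lowered or raised by more than 25 mm at its edge (distance of brooch_edge from where it was at the start of the episode above 0.025 m).
It also fails if it takes over 37 s, if anything falls off the work surface, if the arm or the gripper's body presses on something with over 40 N, if the wrist force passes 120 N, or if a joint passes its speed limit or range.

## Working session

There is one attempt and no reset: what is moved stays moved. The work goes in short steps, Python scripts to look and compute and a tool call to move; the robot and the scene stay as the last step left them, time stands still between calls to the robot, and variables do not carry over. Pictures are saved under pics/ and viewed, about 8 in all and at most 12, crops included, and the job is handed in when it is done.

Besides the shell and the picture viewer there is one more tool, called in YAML: its name, and indented under it one key for each argument. carry_out: Moves the arm, as the interface text tells. Its arguments: {"type":"object","properties":{"plan":{"type":"array"},"grip":{"type":"number"},"squeeze":{"type":"number"}},"required":["plan"]}

```bash
mkdir -p pics
python3 - <<'E'
from workcell import manip
import cv2,numpy as np
np.set_printoptions(precision=4,suppress=True)
for c in("side","top"):
    im=manip.get_image(c);cv2.imwrite(f"pics/{c}0.png",im["pixels"][:,:,::-1]);print(c,im["camera_matrix"],im["T"],im.keys())
    for l in("ring_stand","ring_pawl","ring_board","brooch_edge"):
        print(l,[(np.round(d["location"]),round(d["confidence"],2)) for d in manip.trace(c,l)])
s=manip.read_state();print(s)
E
```

```text
side [[436.3175   0.     248.3647]
 [  0.     436.3175 193.9314]
 [  0.       0.       1.    ]] [[-0.686   0.5685 -0.4541  0.0809]
 [-0.7275 -0.5238  0.4432  0.4347]
 [ 0.0141  0.6344  0.7729  0.8663]
 [ 0.      0.      0.      1.    ]] dict_keys(['pixels', 'camera_matrix', 'T'])
ring_stand [(array([196., 259.]), 0.86)]
ring_pawl [(array([144., 241.]), 0.94)]
ring_board []
brooch_edge [(array([298., 135.]), 0.9)]
top [[393.0466   0.     252.8347]
 [  0.     393.0466 195.4349]
 [  0.       0.       1.    ]] [[ 0.0091  0.9969 -0.0787  0.473 ]
 [-0.9998  0.0079 -0.0157 -0.0047]
 [-0.015   0.0788  0.9968  0.9962]
 [ 0.      0.      0.      1.    ]] dict_keys(['pixels', 'camera_matrix', 'T'])
ring_stand [(array([198., 202.]), 0.71), (array([152., 180.]), 0.41)]
ring_pawl []
ring_board [(array([193., 202.]), 0.94)]
brooch_edge [(array([370., 178.]), 0.59)]
{'t': 0.5, 'joint_positions': array([ 1.1374,  0.4345,  0.025 ,  1.5733, -0.0116,  1.134 , -0.0751]), 'dq': array([-0.0006, -0.0007, -0.0005,  0.0007,  0.0009,  0.0008, -0.0008]), 'joint_efforts': array([ -0.0014, -66.7143,   0.9827, -31.4576,  -0.0607,   0.0338,
         0.    ]), 'eef_pos': array([ 0.203 , -0.5911,  0.1992]), 'eef_rot': array([-0.    ,  0.9864,  0.1646, -0.    ]), 'contact_force': array([-0.0013, -0.2131,  0.0835]), 'moment': array([ 0.0132,  0.0147, -0.02  ]), 'gripper_width': 0.09196804319610766}
```

```bash
python3 -c "
import cv2
for c in('side','top'):
    cv2.imwrite(f'pics/{c}0b.png',cv2.resize(cv2.imread(f'pics/{c}0.png'),(800,600),interpolation=cv2.INTER_CUBIC))"
```

```text
(no output)
```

View pics/side0b.png

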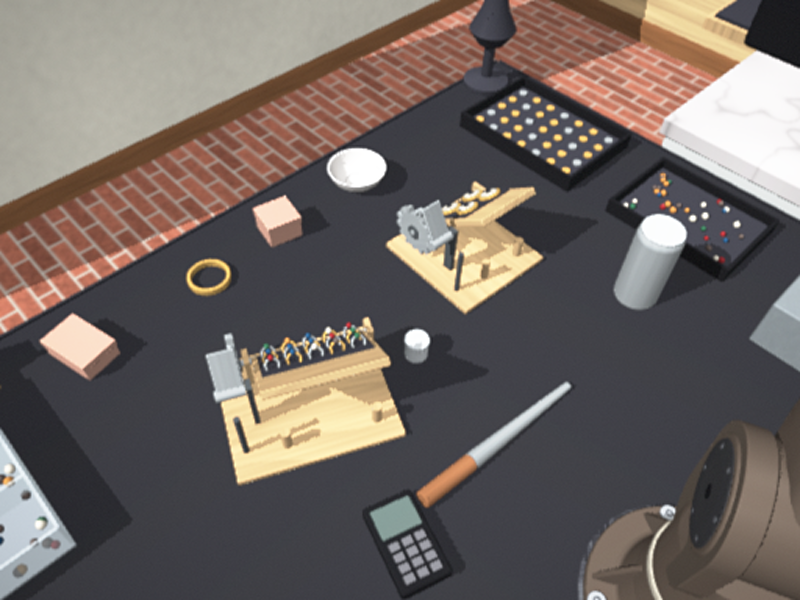

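View pics/top0b.png

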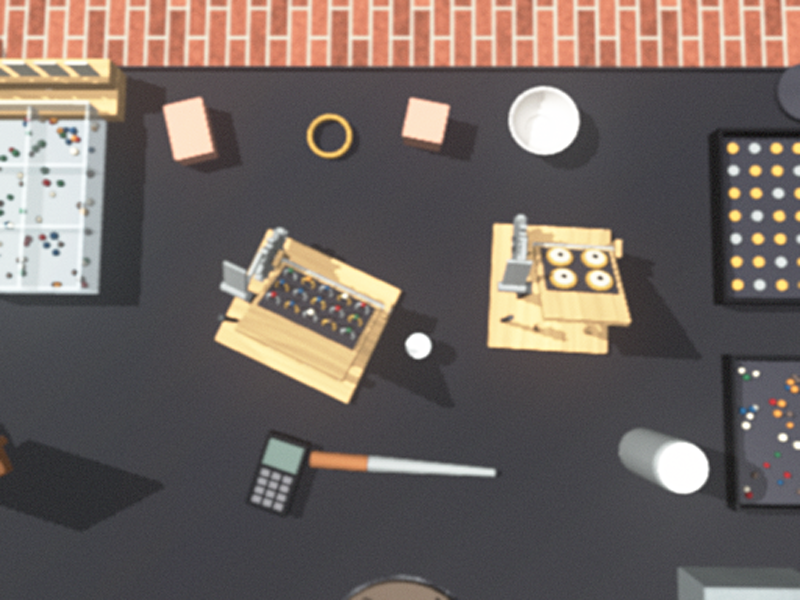

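The top view shows the ring stand at left: base corners at about (270,230), (402,290), (350,403) and (216,338), with the paddle at (235,280). In the side view the paddle is at (226,370) and the near base edge runs (238,482)–(407,434). The brooch stand is to its right. Next I fit the pose and overlay the model.

```bash
cat > h.py <<'E'
import numpy as np,cv2
from scipy.optimize import least_squares
from workcell import manip
np.set_printoptions(precision=4,suppress=True)
def proj(im,P):
    T=im["T"];p=(np.atleast_2d(P)-T[:3,3])@T[:3,:3];p=p*[1,-1,-1];q=p@im["camera_matrix"].T
    return q[:,:2]/q[:,2:]
def W(pose,P): # stand mm->world m
    x,y,a=pose;P=np.atleast_2d(P)/1000.;c,s=np.cos(a),np.sin(a)
    return np.c_[x+c*P[:,0]-s*P[:,1],y+s*P[:,0]+c*P[:,1],P[:,2]]
def paddle(q,r0=10,r1=62):
    a=np.radians(60)+q
    return np.array([[-2+r*np.cos(a),y,90+r*np.sin(a)] for r,y in((r0,103),(r1,103),(r1,139),(r0,139))])
def board(A):
    return np.array([[70-d*np.cos(A)+6*np.sin(A),y,50+d*np.sin(A)+6*np.cos(A)] for d,y in((0,-85),(150,-85),(150,85),(0,85))])
def draw(im,pose,q,A,box,f,name):
    x0,y0,x1,y1=box
    g=cv2.resize(im["pixels"][y0:y1,x0:x1,::-1],None,fx=f,fy=f,interpolation=cv2.INTER_CUBIC)
    base=np.array([[-90,-85,pose[3]],[110,-85,pose[3]],[110,141,pose[3]],[-90,141,pose[3]]])
    for P,c in((base,(0,255,0)),(paddle(q),(0,0,255)),(board(A),(255,0,255))):
        u=(proj(im,W(pose[:3],P))-[x0,y0]+.5)*f
        cv2.polylines(g,[np.int32(u)],True,c,1)
    cv2.imwrite(name,g)
E
python3 - <<'E'
from h import *
S=manip.get_image("side");T=manip.get_image("top")
k=.64
# order (-,-),(+,-),(+,+),(-,+)
tp=np.array([[350,403],[402,290],[270,230],[216,338]])*k
sp=np.array([[407,434],[238,482]])*k
def r(v):
    h=v[3];B=np.array([[-90,-85,h],[110,-85,h],[110,141,h],[-90,141,h]])
    a=proj(T,W(v[:3],B))-tp; b=proj(S,W(v[:3],B[[0,3]]*[1,1,0]))-sp
    return np.r_[a.ravel(),b.ravel(),(h-14)/10]
o=least_squares(r,[.5,.17,-.45,14],x_scale=[.01,.01,.01,1]);print(o.x,o.fun);np.save("pose.npy",o.x)
d=draw
d(S,o.x,0,.63,(125,195,285,315),4,"pics/s1.png");d(T,o.x,0,.63,(125,135,265,265),4,"pics/t1.png")
a,b=cv2.imread("pics/s1.png"),cv2.imread("pics/t1.png")
b=cv2.resize(b,None,fx=480/520,fy=480/520); 
g=np.hstack([a,b]);cv2.imwrite("pics/m1.png",cv2.resize(g,None,fx=800/g.shape[1],fy=800/g.shape[1],interpolation=cv2.INTER_AREA))
E
```

```text
[ 0.5148  0.1277 -0.4384 18.2905] [-3.457  -0.9745 -1.7177 -1.3615  2.1701 -1.2989  1.0334  0.9865 -2.0556
  1.3227  4.7299 -0.0462  0.4291]
```

View pics/m1.png

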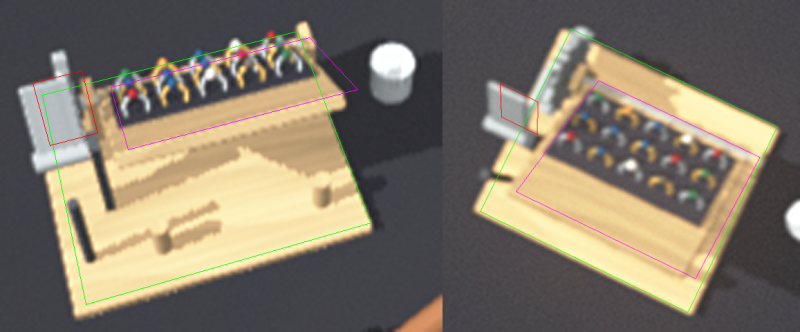

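The overlay is off by several pixels: in the image the board and paddle lie further left (+y) than the model. I'll look at a clean, larger crop to pick points properly.

Run:
```python
import cv2
a=cv2.imread("pics/top0.png")[140:265,130:265];cv2.imwrite("pics/tc.png",cv2.resize(a,None,fx=4.8,fy=4.8,interpolation=cv2.INTER_CUBIC))
b=cv2.imread("pics/side0.png")[200:315,130:265];cv2.imwrite("pics/sc.png",cv2.resize(b,None,fx=5,fy=5,interpolation=cv2.INTER_CUBIC))
```

```text
(no output)
```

View pics/tc.png

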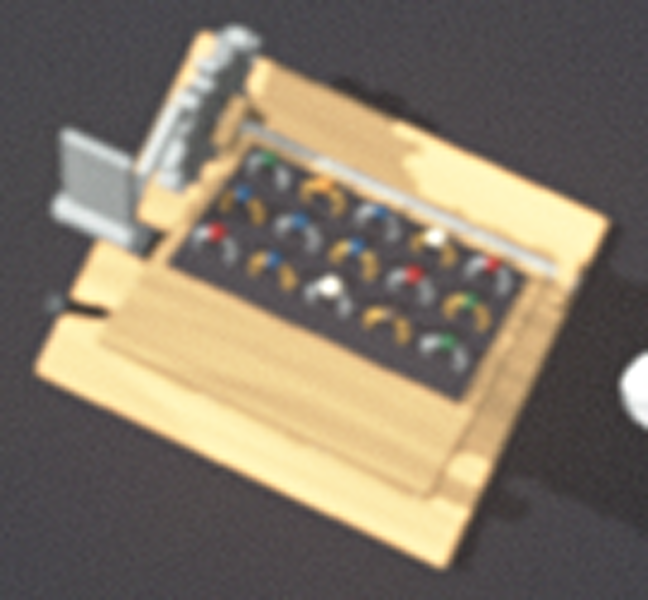

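View pics/sc.png

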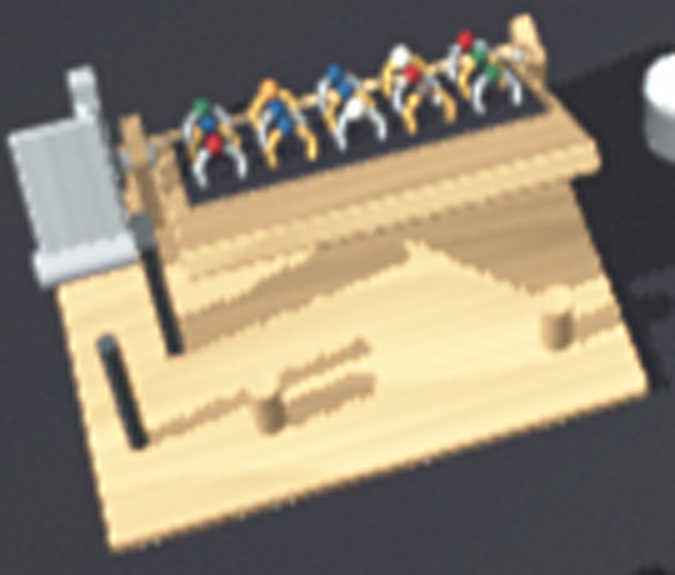

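Clean crops. Top (×4.8): base corners (200,32), (610,222), (445,570), (37,370); paddle tip (65,130)–(135,165); pivot bar (57,208)–(140,245). Side (×5): paddle tip (10,135)–(100,120), pivot bar (40,270)–(135,250), near base bottom edge (112,550)–(648,393). There is also a dark stop post that the paddle will rest near. I refit using all of these points.

```bash
cat > fit.py <<'E'
from h import *
S=manip.get_image("side");T=manip.get_image("top")
t=lambda *p:np.array(p)/4.8+[130,140]-.4
s=lambda *p:np.array(p)/5+[130,200]-.4
def obs(v,A,h):
    P=paddle(0,0,62);B=board(A)
    base=lambda z:np.array([[-90,-85,z],[110,-85,z],[110,141,z],[-90,141,z]])
    return [(T,base(h),t([445,570],[610,222],[200,32],[37,370])),
     (T,P[[2,1,3,0]],t([65,130],[135,165],[57,208],[140,245])),
     (S,P[[2,1,3,0]],s([10,135],[100,120],[40,270],[135,250])),
     (S,base(0)[[3,0]],s([112,550],[648,393])),
     (T,B[[2,1]],t([103,342],[428,495])),(S,B[[2,1]],s([165,245],[598,150]))]
def r(v):
    return np.r_[np.concatenate([(proj(im,W(v[:3],P))-u).ravel() for im,P,u in obs(v,v[4],v[3])]),(v[3]-12)/10]
o=least_squares(r,[.5,.13,-.44,14,.63],x_scale=[.01,.01,.01,1,.05],loss="soft_l1",f_scale=1.5)
print(o.x);print(r(o.x)[:-1].reshape(-1,2));np.save("pose.npy",o.x)
E
python3 fit.py
```

```text
[ 0.5156  0.1372 -0.4399  7.3688  0.6424]
[[-5.1884 -2.0814]
 [-4.7789 -1.415 ]
 [ 1.0349  0.1283]
 [-0.4486  0.2705]
 [-0.1135  0.3176]
 [-0.1313  0.0553]
 [ 2.301  -0.5539]
 [-1.2452 -1.6004]
 [ 0.7104  0.3094]
 [ 0.5836 -1.0891]
 [ 1.9754  0.0905]
 [ 0.337  -0.4175]
 [ 1.0458  1.378 ]
 [-4.1406  3.3264]
 [-1.8281 -2.277 ]
 [ 0.5065  0.0198]
 [ 3.6964  1.737 ]
 [ 0.8031 -1.1424]]
```

The fit is consistent to about 1 px, apart from the base's right-hand end, which doesn't matter here. Now I lift, shut the fingers and turn so the tool x lines up with the stand's x.

carry_out:
  plan:
    - {"linear":[0,0,-20],"roll":8.5}
    - {"linear":[0,0,-20],"roll":8.5}
    - {"linear":[0,0,-20],"roll":8.5}
    - {"linear":[0,0,-20],"roll":8.5}
    - {"linear":[0,0,-20],"roll":8.5}
  grip: 0

```text
t: 1.2
eef_pos: [0.202, -0.5892, 0.2992]
eef_rot: [-0.003, 0.978, -0.21, -0.002]
contact_force: [0.6, -0.4, 0.2]
gripper_width: 0.0561
```

```bash
cat > to.py <<'E'
# python3 to.py x y z (stand mm) -> remaining shift in tool axes, mm, and roll, deg
import sys;from h import *
from scipy.spatial.transform import Rotation as R
p=np.load("pose.npy");s=manip.read_state();q=s["eef_rot"];r=R.from_quat([q[1],q[2],q[3],q[0]])
m=r.as_matrix();c,n=np.cos(p[2]),np.sin(p[2])
g=W(p[:3],[float(a) for a in sys.argv[1:4]])[0]
e=s["eef_pos"]-[p[0],p[1],0]
yaw=np.arctan2(m[1,0],m[0,0])
print("t",s["t"],"stand",np.array([c*e[0]+n*e[1],-n*e[0]+c*e[1],e[2]])*1e3,"tool shift",1e3*m.T@(g-s["eef_pos"]),"roll",np.degrees(yaw-p[2]),"z",m[:,2],"F",s["contact_force"],"w",s["gripper_width"])
E
python3 to.py 68 123 280
```

```text
t 1.2 stand [  25.631  -790.7432  299.1953] tool shift [  58.1536 -912.7728   23.5405] roll 0.9846025877425904 z [-0.0022  0.0065 -1.    ] F [ 0.563  -0.3785  0.1672] w 0.056148913685833766
```

carry_out:
  plan:
    - {"linear":[3,-48,0],"roll":1}
    - {"linear":[3,-48,0],"roll":0}
    - {"linear":[3,-48,0],"roll":0}
    - {"linear":[3,-48,0],"roll":0}
    - {"linear":[3,-48,0],"roll":0}

```text
t: 1.7
eef_pos: [0.3179, -0.3801, 0.3022]
eef_rot: [0.002, 0.974, -0.228, -0.0]
contact_force: [1.4, 0.2, 0.1]
gripper_width: 0.0163
```

carry_out:
  plan:
    - {"linear":[3,-48,0],"roll":0}
    - {"linear":[3,-48,0],"roll":0}
    - {"linear":[3,-48,0],"roll":0}
    - {"linear":[3,-48,0],"roll":0}
    - {"linear":[3,-48,0],"roll":0}

```text
t: 2.2
eef_pos: [0.441, -0.1624, 0.3033]
eef_rot: [0.002, 0.974, -0.228, 0.002]
contact_force: [1.3, 0.0, 0.4]
gripper_width: 0.0008
```

```bash
python3 to.py 68 123 280
```

```text
t 2.2 stand [  60.0679 -302.8058  303.2601] tool shift [  -0.8792 -425.9643   21.6366] roll -1.170884113658814 z [ 0.0025 -0.0055 -1.    ] F [1.2977 0.0028 0.4351] w 0.0007707185167014601
```

carry_out:
  plan:
    - {"linear":[0,-48,2],"roll":-1}
    - {"linear":[0,-48,2],"roll":0}
    - {"linear":[0,-48,2],"roll":0}
    - {"linear":[0,-48,2],"roll":0}
    - {"linear":[0,-48,2],"roll":0}

```text
t: 2.7
eef_pos: [0.5481, 0.0631, 0.2941]
eef_rot: [0.002, 0.975, -0.22, 0.004]
contact_force: [0.6, -0.3, 0.5]
gripper_width: 0.0005
```

carry_out:
  plan:
    - {"linear":[0,-48,2],"roll":0}
    - {"linear":[0,-48,2],"roll":0}
    - {"linear":[0,-48,2],"roll":0}
    - {"linear":[0,-30,2],"roll":0}
    - {"linear":[0,0,0],"roll":0}

```text
t: 3.2
eef_pos: [0.625, 0.2348, 0.2838]
eef_rot: [0.001, 0.976, -0.217, 0.003]
contact_force: [0.0, -0.5, 0.6]
gripper_width: 0.0004
```

```bash
python3 to.py 68 123 118
```

```text
t 3.2 stand [ 57.4055 134.9164 283.7589] tool shift [  9.408   11.9697 165.8266] roll 0.14837389015862062 z [ 0.0064 -0.0028 -1.    ] F [ 0.0217 -0.4966  0.5636] w 0.0003702726463711858
```

carry_out:
  plan:
    - {"linear":[10,12,40],"roll":0}
    - {"linear":[3,0,40],"roll":0}
    - {"linear":[0,0,25],"roll":0}
    - {"linear":[0,0,10],"roll":0}
    - {"linear":[0,0,0],"roll":0}

```text
t: 3.7
eef_pos: [0.6334, 0.2167, 0.1667]
eef_rot: [0.0, 0.976, -0.217, 0.005]
contact_force: [0.5, 0.4, 1.3]
gripper_width: 0.0004
```

```bash
python3 to.py 72 123 118
python3 - <<'E'
from h import *
p=np.load("pose.npy")
S=manip.get_image("side");T=manip.get_image("top")
draw(S,p,0,p[4],(115,170,275,290),4,"pics/s2.png");draw(T,p,0,p[4],(115,135,255,265),4,"pics/t2.png")
a,b=cv2.imread("pics/s2.png"),cv2.imread("pics/t2.png")
g=np.hstack([cv2.resize(x,(400,int(x.shape[0]*400/x.shape[1])))[:340] if 0 else cv2.resize(x,(400,330)) for x in(a,b)]);cv2.imwrite("pics/m2.png",g)
E
```

```text
t 3.7 stand [ 72.7341 122.1075 166.72  ] tool shift [-1.195  -0.8249 48.7121] roll 0.17850282769693104 z [ 0.0092 -0.0027 -1.    ] F [0.538  0.3623 1.2543] w 0.00036179596069778195
```

View pics/m2.png

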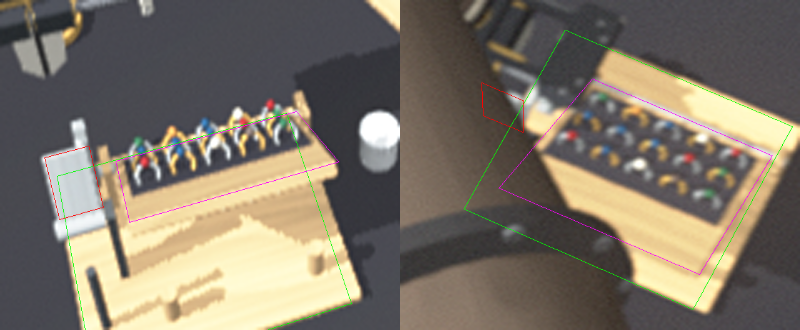

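The finger is beyond the paddle (side view: tip at (42,75), paddle at (75,185)), and the paddle overlay sits on the paddle. I descend to z 118 and then push toward −x.

carry_out:
  plan:
    - {"linear":[0,0,25],"roll":0}
    - {"linear":[0,0,20],"roll":0}
    - {"linear":[0,0,5],"roll":0}
    - {"linear":[0,0,0],"roll":0}

```text
t: 4.2
eef_pos: [0.6399, 0.2195, 0.1263]
eef_rot: [-0.004, 0.976, -0.217, 0.011]
contact_force: [-0.4, -0.3, -0.1]
gripper_width: 0.0004
```

```bash
python3 to.py 30 123 118; python3 -c "
from h import *
print(proj(manip.get_image('side'),np.array(manip.read_state()['eef_pos'])), proj(manip.get_image('side'),[[.6334,.2167,.1667]]))"
```

```text
t 4.2 stand [ 77.3756 127.3958 126.2977] tool shift [-47.546    4.3806   7.2675] roll 0.13779139667082554 z [ 0.0243  0.0036 -0.9997] F [-0.3999 -0.3175 -0.1226] w 0.00043442091831679357
[[135.7605 212.192 ]] [[135.2334 201.5412]]
```

carry_out:
  plan:
    - {"linear":[-10,2,7],"roll":0}
    - {"linear":[-15,2,1],"roll":0}
    - {"linear":[-15,0,0],"roll":0}
    - {"linear":[-15,0,0],"roll":0}
    - {"linear":[-10,0,0],"roll":0}

```text
t: 4.8
eef_pos: [0.5778, 0.2456, 0.1198]
eef_rot: [-0.006, 0.976, -0.218, 0.014]
contact_force: [-0.3, 0.2, 0.0]
gripper_width: 0.0006
```

```bash
python3 to.py -35 123 118
```

```text
t 4.8 stand [ 10.0477 124.6048 119.7862] tool shift [-45.079    1.5887   0.6509] roll 0.03605748134206785 z [ 0.03    0.0062 -0.9995] F [-0.3364  0.2411  0.0357] w 0.0006418723099836509
```

carry_out:
  plan:
    - {"linear":[-15,0,0],"roll":0}
    - {"linear":[-15,0,0],"roll":0}
    - {"linear":[-15,0,0],"roll":0}
    - {"linear":[0,0,0],"roll":0}

```text
t: 5.2
eef_pos: [0.5314, 0.2685, 0.1193]
eef_rot: [-0.007, 0.976, -0.216, 0.014]
contact_force: [-0.4, 1.3, -0.4]
gripper_width: 0.0005
```

carry_out:
  plan:
    - {"linear":[0,0,-30],"roll":0}
    - {"linear":[0,0,-40],"roll":0}
    - {"linear":[0,0,-10],"roll":0}
    - {"linear":[0,0,0],"roll":0}

```text
t: 5.6
eef_pos: [0.5287, 0.2676, 0.2015]
eef_rot: [-0.006, 0.976, -0.216, 0.014]
contact_force: [0.1, -0.2, -1.4]
gripper_width: 0.0005
```

```bash
python3 to.py -30 -15 165
python3 - <<'E'
from h import *
p=np.load("pose.npy")
S=manip.get_image("side")
draw(S,p,1.8,p[4],(115,170,275,290),4,"pics/s3.png")
E
```

```text
t 5.6 stand [-43.6616 123.5837 201.4999] tool shift [ 12.0771 139.2906  34.3015] roll 0.28182059091731243 z [ 0.0299  0.006  -0.9995] F [ 0.1064 -0.171  -1.3586] w 0.00054213817726351
```

View pics/s3.png

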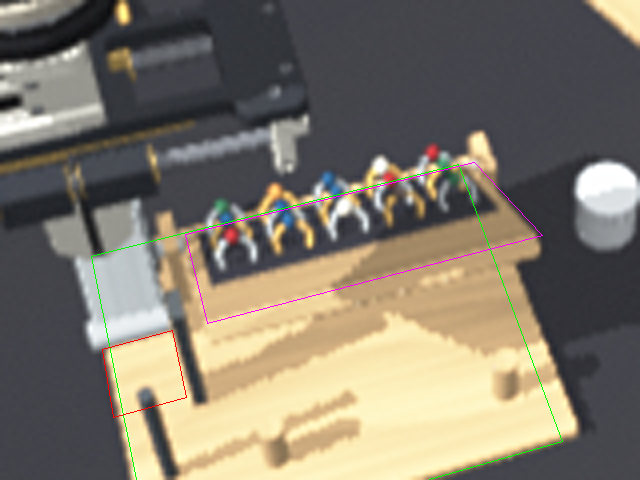

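In the side view the paddle still stands at about (85–165, 230–340), so it was not flipped or it fell back. I'll move clear and measure it.

carry_out:
  plan:
    - {"linear":[30,0,-40],"roll":0}
    - {"linear":[40,0,-40],"roll":0}
    - {"linear":[40,0,-20],"roll":0}
    - {"linear":[40,0,0],"roll":0}
    - {"linear":[0,0,0],"roll":0}

```text
t: 6.15
eef_pos: [0.6621, 0.1995, 0.297]
eef_rot: [-0.001, 0.977, -0.214, 0.009]
contact_force: [-0.5, 0.2, -0.3]
gripper_width: 0.0002
```

```bash
python3 to.py 72 123 118
python3 - <<'E'
from h import *
p=np.load("pose.npy")
S=manip.get_image("side");T=manip.get_image("top")
for c in("side","top"):
    for d in manip.trace(c,"ring_pawl"):
        m=d["mask"];ys,xs=np.nonzero(m);print(c,d["confidence"],d["location"],xs.min(),xs.max(),ys.min(),ys.max())
for q in(0,.4,.8,1.2,1.8): print(q,proj(S,W(p[:3],paddle(q,0,62))).round(0).tolist())
a=S["pixels"][180:290,110:210,::-1];b=T["pixels"][135:245,110:210,::-1]
cv2.imwrite("pics/m3.png",np.hstack([cv2.resize(x,(400,440),interpolation=cv2.INTER_CUBIC) for x in(a,b)]))
E
```

```text
t 6.15 stand [106.0173 118.8269 296.9606] tool shift [-37.1622  -3.41   178.3503] roll 0.4553203850985645 z [ 0.0186 -0.0022 -0.9998] F [-0.5264  0.2176 -0.3065] w 0.00021008557027504539
side 0.65 [144.9, 241.2] 133 156 224 256
top 0.91 [150.4, 179.5] 143 168 162 190
0 [[157.0, 249.0], [150.0, 223.0], [132.0, 227.0], [140.0, 254.0]]
0.4 [[157.0, 249.0], [152.0, 229.0], [133.0, 234.0], [140.0, 254.0]]
0.8 [[157.0, 249.0], [154.0, 240.0], [135.0, 245.0], [140.0, 254.0]]
1.2 [[157.0, 249.0], [157.0, 252.0], [138.0, 257.0], [140.0, 254.0]]
1.8 [[157.0, 249.0], [161.0, 269.0], [143.0, 274.0], [140.0, 254.0]]
```

View pics/m3.png

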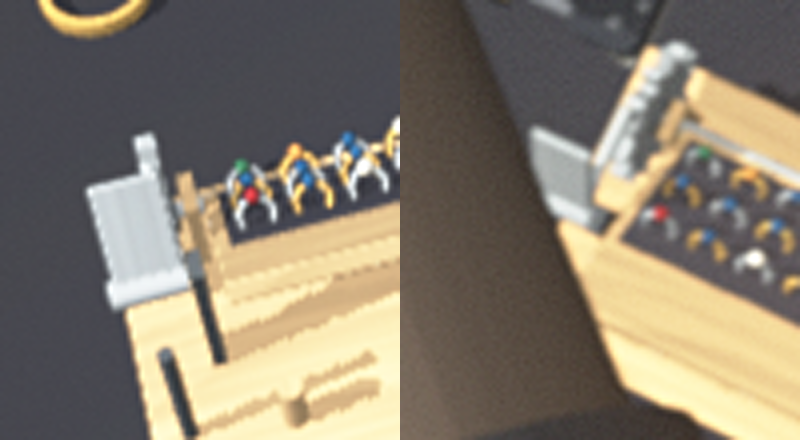

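The paddle is back at its start position: tip corners at (88,187) and (160,175) in the left crop, the same as before. I repeat the push more slowly and look partway through.

carry_out:
  plan:
    - {"linear":[-35,-4,45],"roll":0}
    - {"linear":[0,0,45],"roll":0}
    - {"linear":[0,0,45],"roll":0}
    - {"linear":[0,0,35],"roll":0}
    - {"linear":[0,0,5],"roll":0}

```text
t: 6.85
eef_pos: [0.6279, 0.2286, 0.1267]
eef_rot: [-0.005, 0.979, -0.206, 0.009]
contact_force: [-0.5, 0.1, -0.5]
gripper_width: 0.0006
```

```bash
python3 to.py 25 121 116
```

```text
t 6.85 stand [ 62.6396 130.5208 126.6892] tool shift [-38.0235   8.6853  10.0211] roll 1.4694386875037624 z [ 0.0187  0.0062 -0.9998] F [-0.517   0.0899 -0.5433] w 0.0006266951236857307
```

carry_out:
  plan:
    - {"linear":[0,8,10],"roll":1}
    - {"linear":[-12,1,0],"roll":0}
    - {"linear":[-12,0,0],"roll":0}
    - {"linear":[-15,0,0],"roll":0}
    - {"linear":[0,0,0],"roll":0}

```text
t: 7.35
eef_pos: [0.5893, 0.2409, 0.1251]
eef_rot: [-0.008, 0.977, -0.212, 0.014]
contact_force: [-0.0, -0.8, -0.3]
gripper_width: 0.0002
```

```bash
python3 to.py -5 121 116
cat > look.py <<'E'
import sys;from h import *
S=manip.get_image("side");T=manip.get_image("top");e=manip.read_state()["eef_pos"]
print("tcp px",proj(S,e),proj(T,e))
for c in("side","top"):
    for d in manip.trace(c,"ring_pawl")[:2]:
        ys,xs=np.nonzero(d["mask"]);print(c,round(d["confidence"],2),d["location"],xs.min(),xs.max(),ys.min(),ys.max())
a=S["pixels"][180:290,110:210,::-1];b=T["pixels"][135:245,110:210,::-1]
cv2.imwrite(sys.argv[1],np.hstack([cv2.resize(x,(400,440),interpolation=cv2.INTER_CUBIC) for x in(a,b)]))
E
python3 look.py pics/m4.png
```

```text
t 7.35 stand [ 22.4813 125.2838 125.1436] tool shift [-27.7404   4.1493   8.3922] roll 0.6549794407214793 z [ 0.0307  0.0094 -0.9995] F [-0.031  -0.8224 -0.2908] w 0.0002359361500244336
tcp px [[141.23   232.8517]] [[149.7894 173.1298]]
side 0.61 [144.5, 244.0] 133 157 220 257
```

View pics/m4.png

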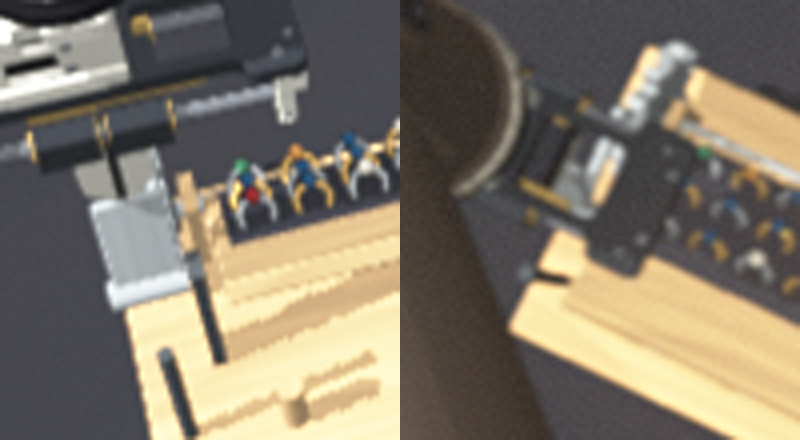

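The finger is behind the paddle and its top edge has moved to (95,205), so the push is working. I continue further and lower, following it down.

carry_out:
  plan:
    - {"linear":[-12,2,5],"roll":0}
    - {"linear":[-12,2,5],"roll":0}
    - {"linear":[-12,0,0],"roll":0}
    - {"linear":[0,0,0],"roll":0}

```text
t: 7.95
eef_pos: [0.5509, 0.2528, 0.1098]
eef_rot: [-0.007, 0.977, -0.213, 0.011]
contact_force: [-0.0, -0.1, -0.7]
gripper_width: 0.0004
```

```bash
python3 to.py -30 121 116; python3 look.py pics/m5.png
```

```text
t 7.95 stand [-17.366  119.6785 109.8023] tool shift [-12.4978  -1.578   -6.4102] roll 0.6326351584801522 z [ 0.025   0.0086 -0.9997] F [-0.0054 -0.0723 -0.698 ] w 0.0003601185409074575
tcp px [[148.5705 251.2141]] [[146.2467 190.2461]]
side 0.47 [145.3, 249.7] 137 158 245 256
top 0.71 [156.2, 176.6] 143 170 161 190
```

carry_out:
  plan:
    - {"linear":[-10,0,-2],"roll":0}
    - {"linear":[-10,0,0],"roll":0}
    - {"linear":[0,0,0],"roll":0}
    - {"linear":[0,0,0],"roll":0}

```text
t: 8.55
eef_pos: [0.5352, 0.2598, 0.1123]
eef_rot: [-0.007, 0.977, -0.215, 0.013]
contact_force: [-0.8, -0.0, 0.2]
gripper_width: 0.0006
```

```bash
python3 to.py -30 121 116; python3 look.py pics/m6.png
```

```text
t 8.55 stand [-34.541  119.2894 112.3122] tool shift [ 4.6322 -1.7506 -3.5531] roll 0.3733402131861142 z [ 0.0282  0.0085 -0.9996] F [-0.7698 -0.0278  0.2025] w 0.0006113231937197698
tcp px [[150.1045 258.5974]] [[142.1181 197.8518]]
top 0.56 [150.5, 180.5] 142 168 162 191
```

View pics/m6.png

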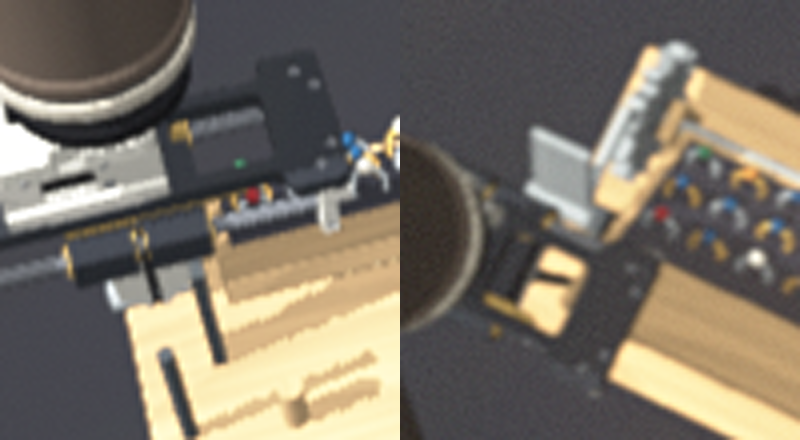

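The finger is now on the −x side while the paddle leans back to +x (right crop, plate at (560,170)), so it slipped past. I check the in-between picture.

View pics/m5.png

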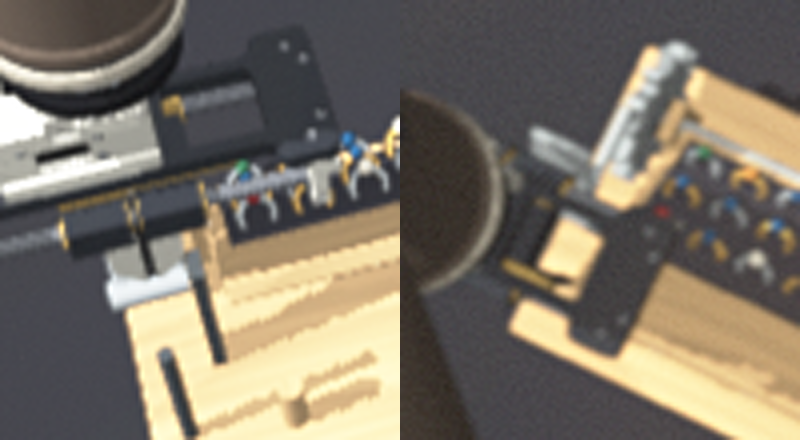

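Still unexplained: the finger is at the pivot while the plate leans back. I'll repeat it in fine steps and save a frame at each one, to view as a single montage.

carry_out:
  plan:
    - {"linear":[0,0,-40],"roll":0}
    - {"linear":[0,0,-40],"roll":0}
    - {"linear":[50,0,0],"roll":0}
    - {"linear":[50,0,0],"roll":0}
    - {"linear":[0,0,0],"roll":0}

```text
t: 9.25
eef_pos: [0.6267, 0.2157, 0.1978]
eef_rot: [-0.007, 0.977, -0.214, 0.013]
contact_force: [-0.1, -1.0, -0.7]
gripper_width: 0.0002
```

```bash
python3 to.py 68 121 114
```

```text
t 9.25 stand [ 67.1068 118.3678 197.7599] tool shift [-0.9971 -1.0089 83.794 ] roll 0.49468741106052044 z [ 0.0288  0.008  -0.9996] F [-0.055  -0.9879 -0.6832] w 0.00021237692234384107
```

carry_out:
  plan:
    - {"linear":[0,0,40],"roll":0}
    - {"linear":[0,0,30],"roll":0}
    - {"linear":[0,0,10],"roll":0}
    - {"linear":[0,0,3],"roll":0}

```text
t: 9.65
eef_pos: [0.6328, 0.2149, 0.1138]
eef_rot: [-0.008, 0.976, -0.216, 0.015]
contact_force: [0.4, -0.0, 0.2]
gripper_width: 0.0003
```

```bash
python3 to.py 50 121 114; python3 look.py pics/f0.png
```

```text
t 9.65 stand [ 72.939  120.2118 113.8081] tool shift [-22.9232  -0.8972  -0.7607] roll 0.22963346136601182 z [ 0.0326  0.0092 -0.9994] F [ 0.442  -0.0321  0.1872] w 0.0002534509939548298
tcp px [[140.3655 216.3406]] [[162.5958 155.013 ]]
side 0.73 [143.1, 241.7] 132 156 221 256
top 0.66 [158.0, 179.6] 154 169 162 182
```

carry_out:
  plan:
    - {"linear":[-12,0,0],"roll":0}
    - {"linear":[-12,0,0],"roll":0}
    - {"linear":[0,0,0],"roll":0}

```text
t: 10.15
eef_pos: [0.6113, 0.2283, 0.1187]
eef_rot: [-0.011, 0.976, -0.216, 0.018]
contact_force: [-0.3, -0.3, -0.2]
gripper_width: 0.0006
```

```bash
python3 to.py 50 121 114; python3 look.py pics/f1.png
```

```text
t 10.15 stand [ 47.802  123.1988 118.729 ] tool shift [2.0411 2.347  4.7281] roll 0.2743954181587338 z [ 0.0401  0.0133 -0.9991] F [-0.3141 -0.3274 -0.2081] w 0.0006119349624832853
tcp px [[140.8953 224.1395]] [[156.7506 163.5633]]
side 0.7 [145.1, 241.6] 133 157 222 257
top 0.53 [151.0, 184.3] 141 168 162 190
```

carry_out:
  plan:
    - {"linear":[-10,0,0],"roll":0}
    - {"linear":[-8,0,0],"roll":0}
    - {"linear":[0,0,0],"roll":0}

```text
t: 10.65
eef_pos: [0.5997, 0.2324, 0.1196]
eef_rot: [-0.011, 0.976, -0.218, 0.022]
contact_force: [0.1, -1.2, 2.5]
gripper_width: 0.0001
```

```bash
python3 to.py 50 121 114; python3 look.py pics/f2.png
```

```text
t 10.65 stand [ 35.5165 121.9508 119.5953] tool shift [14.2636  1.1192  6.1059] roll -0.06350639182338141 z [ 0.0469  0.0112 -0.9988] F [ 0.0743 -1.1907  2.4673] w 5.5079366082576016e-05
tcp px [[142.3765 229.2015]] [[154.2061 169.2775]]
side 0.79 [145.3, 241.7] 132 157 223 256
top 0.24 [368.7, 179.6] 326 402 138 208
```

carry_out:
  plan:
    - {"linear":[-8,0,0],"roll":0}
    - {"linear":[-8,0,0],"roll":0}
    - {"linear":[0,0,0],"roll":0}

```text
t: 11.15
eef_pos: [0.5914, 0.2365, 0.1231]
eef_rot: [-0.012, 0.975, -0.221, 0.027]
contact_force: [0.4, -1.7, 2.5]
gripper_width: 0.0005
```

```bash
python3 to.py 50 121 114; python3 look.py pics/f3.png
```

```text
t 11.15 stand [ 26.2996 122.1943 123.142 ] tool shift [23.2469  1.4003 10.2144] roll -0.3577980125749097 z [ 0.0577  0.0107 -0.9983] F [ 0.3923 -1.7164  2.4531] w 0.0005223008436965358
tcp px [[142.6574 231.8799]] [[151.8101 172.6775]]
side 0.97 [144.3, 241.0] 133 156 225 256
```

```bash
python3 -c "
import cv2,numpy as np
F=[cv2.imread(f'pics/f{i}.png') for i in range(4)]
L=[f[60:320,0:260] for f in F];R=[f[40:300,460:720] for f in F]
g=np.vstack([np.hstack(L),np.hstack(R)]);cv2.imwrite('pics/mont.png',cv2.resize(g,(800,400)))"
```

```text
(no output)
```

View pics/mont.png

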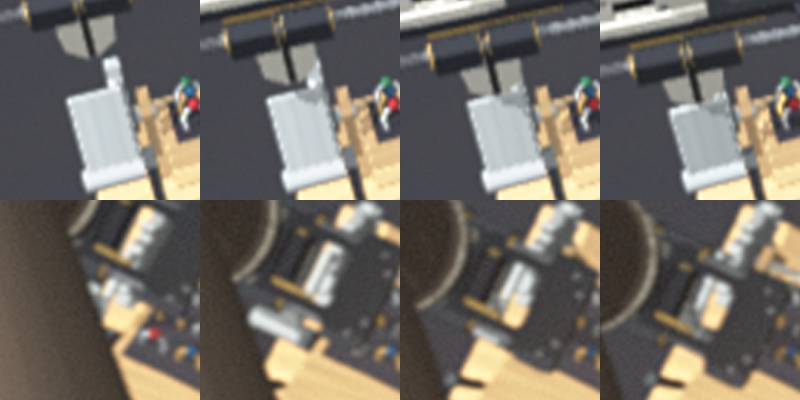

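Montage: the finger comes down behind the paddle and makes contact, and in the last frame the paddle top has started to move. The tool lifts and tilts a little under contact. I continue in small steps while holding the height.

carry_out:
  plan:
    - {"linear":[-6,0,4],"roll":0}
    - {"linear":[-6,0,3],"roll":0}
    - {"linear":[0,0,0],"roll":0}

```text
t: 11.65
eef_pos: [0.5922, 0.2368, 0.1235]
eef_rot: [-0.013, 0.974, -0.224, 0.036]
contact_force: [0.1, -0.6, 0.6]
gripper_width: 0.0006
```

```bash
python3 to.py 0 121 116; python3 look.py pics/g1.png
```

```text
t 11.65 stand [ 26.8604 122.7072 123.4859] tool shift [-27.2641   2.3302   5.6279] roll -0.8211817461187503 z [ 0.0769  0.0091 -0.997 ] F [ 0.1247 -0.6406  0.6342] w 0.0006133037287875272
tcp px [[142.2281 232.0965]] [[151.3595 172.6395]]
side 0.88 [142.9, 240.8] 133 156 226 256
top 0.68 [156.5, 179.2] 151 166 162 188
top 0.21 [200.9, 205.1] 150 244 146 244
```

The tool is tilting instead of advancing while the force stays low. I check the joints for a range limit.

```bash
python3 -c "
from h import *
s=manip.read_state();print(s['joint_positions'],s['joint_efforts'],s['contact_force'],s['moment'],s['eef_rot'])"
```

```text
[-0.3501  0.4898 -0.1896  1.6962  0.1503  0.8975 -2.6273] [ -3.317  -60.8729  -5.1283 -25.3145  -1.2989  -1.0083  -0.0397] [ 1.3759 -6.0318 11.8106] [-1.0502 -0.2112 -0.0439] [-0.0133  0.9739 -0.2238  0.0357]
```

Range is fine, but the force is about 12 N upward. In the montage the dark knuckle sits only ~30 mm above the fingertips, so at z ≈ 118 the paddle's top edge (z 144–152) jams under it. The fix is to back off and push higher, with the tip at z ≈ 133.

carry_out:
  plan:
    - {"linear":[20,0,0],"roll":0}
    - {"linear":[25,0,-5],"roll":0}
    - {"linear":[0,0,-8],"roll":0}
    - {"linear":[0,0,0],"roll":0}

```text
t: 12.25
eef_pos: [0.6279, 0.2206, 0.1353]
eef_rot: [-0.013, 0.974, -0.222, 0.031]
contact_force: [-0.4, 0.7, 0.2]
gripper_width: 0.0006
```

```bash
python3 to.py 60 121 134; python3 look.py pics/g2.png
```

```text
t 12.25 stand [ 66.0429 123.3334 135.2685] tool shift [-6.0832  2.4217  0.8366] roll -0.5039002686298285 z [ 0.0672  0.0118 -0.9977] F [-0.3727  0.7181  0.2466] w 0.0005734115240238059
tcp px [[138.4129 213.6759]] [[158.2812 155.9939]]
top 0.59 [150.1, 182.3] 143 168 162 191
```

carry_out:
  plan:
    - {"linear":[-12,0,0],"roll":0}
    - {"linear":[-12,0,0],"roll":0}
    - {"linear":[-12,0,0],"roll":0}
    - {"linear":[-12,0,0],"roll":0}

```text
t: 12.85
eef_pos: [0.5794, 0.2428, 0.1308]
eef_rot: [-0.012, 0.975, -0.221, 0.031]
contact_force: [0.1, 0.0, 0.3]
gripper_width: 0.0005
```

```bash
python3 to.py -15 121 133; python3 look.py pics/g3.png
```

```text
t 12.85 stand [ 12.7394 122.7952 130.8027] tool shift [-27.5656   1.8631  -3.7668] roll -0.43004991281556937 z [ 0.065   0.0105 -0.9978] F [0.0882 0.0214 0.3463] w 0.0004913303191854219
tcp px [[142.6161 235.4769]] [[147.3503 177.9204]]
side 0.9 [144.7, 243.8] 134 156 229 256
top 0.43 [154.1, 186.2] 148 167 163 190
```

No tilt build-up now, and the paddle's top row has moved from 224 to 229. I keep pushing.

carry_out:
  plan:
    - {"linear":[-12,0,-2],"roll":0}
    - {"linear":[-12,0,-2],"roll":0}
    - {"linear":[-12,0,0],"roll":0}

```text
t: 13.35
eef_pos: [0.5487, 0.2567, 0.1334]
eef_rot: [-0.012, 0.974, -0.223, 0.032]
contact_force: [-0.6, -0.4, 0.1]
gripper_width: 0.0005
```

```bash
python3 to.py -45 121 133; python3 look.py pics/g4.png
```

```text
t 13.35 stand [-20.9478 122.2231 133.3676] tool shift [-24.0179   1.477   -1.0472] roll -0.6978035393951412 z [ 0.0674  0.0096 -0.9977] F [-0.5916 -0.3929  0.1441] w 0.0004502647476277226
tcp px [[145.6581 248.6589]] [[140.3251 191.8314]]
side 0.59 [144.7, 251.1] 137 157 241 257
top 0.78 [151.9, 176.4] 143 168 162 188
```

```bash
python3 -c "
import cv2,numpy as np
r=cv2.imread('pics/m3.png').astype(int)
for n in ('m4','m5','m6','g3','g4'):
    a=cv2.imread(f'pics/{n}.png').astype(int)
    print(n,'top tip',abs(a-r)[130:160,535:575].mean().round(1),a[130:160,535:575].mean().round(0),r[130:160,535:575].mean().round(0),'side low',[a[y:y+20,110:170].mean().round(0) for y in (200,240,270,310,340)])
a=np.hstack([cv2.imread('pics/g3.png'),cv2.imread('pics/g4.png')]);cv2.imwrite('pics/gg.png',cv2.resize(a,(800,220)))"
```

```text
m4 top tip 116.7 57.0 174.0 side low [np.float64(161.0), np.float64(173.0), np.float64(205.0), np.float64(188.0), np.float64(156.0)]
m5 top tip 25.7 148.0 174.0 side low [np.float64(87.0), np.float64(116.0), np.float64(203.0), np.float64(188.0), np.float64(156.0)]
m6 top tip 10.3 164.0 174.0 side low [np.float64(77.0), np.float64(73.0), np.float64(116.0), np.float64(187.0), np.float64(156.0)]
g3 top tip 108.8 66.0 174.0 side low [np.float64(188.0), np.float64(209.0), np.float64(229.0), np.float64(188.0), np.float64(156.0)]
g4 top tip 10.4 164.0 174.0 side low [np.float64(55.0), np.float64(144.0), np.float64(226.0), np.float64(185.0), np.float64(154.0)]
```

The limit of viewed pictures is reached, so it is numbers only from here. Mask rows agree with the model up to x ≈ 13 (angle ≈ 0.4), and after that the paddle slipped back again. I go back behind it and use fine steps, estimating the angle at each.

carry_out:
  plan:
    - {"linear":[0,0,-40],"roll":0}
    - {"linear":[40,0,0],"roll":0}
    - {"linear":[45,0,0],"roll":0}
    - {"linear":[0,0,20],"roll":0}
    - {"linear":[0,0,20],"roll":0}

```text
t: 14.05
eef_pos: [0.6323, 0.2181, 0.1425]
eef_rot: [-0.014, 0.974, -0.223, 0.036]
contact_force: [-0.6, 1.2, -0.6]
gripper_width: 0.0007
```

```bash
cat > ang.py <<'E'
from h import *
p=np.load("pose.npy");S=manip.get_image("side")
D=manip.trace("side","ring_pawl")[:1]
for d in D:
    m=d["mask"];ys,xs=np.nonzero(m);print("side",round(d["confidence"],2),"rows",ys.min(),ys.max(),"cols",xs.min(),xs.max(),"n",m.sum())
    best=[]
    for q in np.arange(0,1.85,.1):
        k=np.zeros((384,512),np.uint8);cv2.fillConvexPoly(k,np.int32(proj(S,W(p[:3],paddle(q,-4,62))).round()),1)
        best.append((round((m&(k>0)).sum()/(m|(k>0)).sum(),2),round(q,1)))
    print("IoU",sorted(best)[::-1][:4])
E
python3 to.py 35 121 131; python3 ang.py
```

```text
t 14.05 stand [ 71.0984 122.9666 142.4734] tool shift [-36.7275   2.7446   9.0643] roll -0.6210989064251238 z [ 0.0753  0.0107 -0.9971] F [-0.6164  1.2138 -0.6181] w 0.0006663351189239048
side 0.95 rows 221 256 cols 133 155 n 585
IoU [(np.float64(0.87), np.float64(0.0)), (np.float64(0.85), np.float64(0.1)), (np.float64(0.79), np.float64(0.2)), (np.float64(0.74), np.float64(0.3))]
```

carry_out:
  plan:
    - {"linear":[-12,2,8],"roll":0}
    - {"linear":[-15,0,3],"roll":0}
    - {"linear":[-15,0,0],"roll":0}
    - {"linear":[-14,0,0],"roll":0}
    - {"linear":[0,0,0],"roll":0}

```text
t: 14.65
eef_pos: [0.5772, 0.242, 0.1278]
eef_rot: [-0.012, 0.974, -0.222, 0.034]
contact_force: [-0.5, 1.0, -0.4]
gripper_width: 0.0004
```

```bash
python3 to.py 5 121 131; python3 ang.py
```

```text
t 14.65 stand [ 11.0515 121.0429 127.8399] tool shift [-5.8466 -0.034  -3.5248] roll -0.5900272575941257 z [ 0.0721  0.009  -0.9974] F [-0.453   1.0179 -0.3888] w 0.00041447305231862095
side 0.93 rows 230 256 cols 133 157 n 460
IoU [(np.float64(0.84), np.float64(0.4)), (np.float64(0.82), np.float64(0.3)), (np.float64(0.81), np.float64(0.5)), (np.float64(0.75), np.float64(0.2))]
```

carry_out:
  plan:
    - {"linear":[-8,0,0],"roll":0}
    - {"linear":[0,0,0],"roll":0}

```text
t: 14.95
eef_pos: [0.5729, 0.2438, 0.1281]
eef_rot: [-0.013, 0.974, -0.224, 0.036]
contact_force: [-0.2, 0.6, -0.4]
gripper_width: 0.0007
```

```bash
python3 to.py 5 121 131; python3 ang.py
```

```text
t 14.95 stand [  6.3958 120.8322 128.15  ] tool shift [-1.2129 -0.2679 -2.9251] roll -0.7708931954146062 z [ 0.0752  0.0085 -0.9971] F [-0.1682  0.5897 -0.3687] w 0.0006998623490596388
side 0.61 rows 232 256 cols 135 156 n 388
IoU [(np.float64(0.84), np.float64(0.5)), (np.float64(0.75), np.float64(0.6)), (np.float64(0.74), np.float64(0.4)), (np.float64(0.71), np.float64(0.3))]
```

carry_out:
  plan:
    - {"linear":[-8,0,0],"roll":0}
    - {"linear":[0,0,0],"roll":0}

```text
t: 15.25
eef_pos: [0.5666, 0.2461, 0.1274]
eef_rot: [-0.012, 0.974, -0.225, 0.036]
contact_force: [-0.6, 0.2, -0.3]
gripper_width: 0.0005
```

```bash
python3 to.py 5 121 131; python3 ang.py
```

```text
t 15.25 stand [ -0.2018 120.2523 127.4183] tool shift [ 5.4103 -0.9589 -3.2024] roll -0.8998702285285941 z [ 0.0758  0.0076 -0.9971] F [-0.58    0.1833 -0.3227] w 0.0004577240562218113
side 0.9 rows 235 256 cols 135 157 n 360
IoU [(np.float64(0.78), np.float64(0.6)), (np.float64(0.72), np.float64(0.5)), (np.float64(0.7), np.float64(0.7)), (np.float64(0.64), np.float64(0.4))]
```

carry_out:
  plan:
    - {"linear":[-8,0,0],"roll":0}
    - {"linear":[0,0,0],"roll":0}

```text
t: 15.55
eef_pos: [0.5601, 0.2489, 0.1269]
eef_rot: [-0.012, 0.973, -0.226, 0.036]
contact_force: [0.1, -0.4, 0.3]
gripper_width: 0.0003
```

```bash
python3 to.py 5 121 131; python3 ang.py
```

```text
t 15.55 stand [ -7.3264 120.0014 126.899 ] tool shift [12.55   -1.3386 -3.2343] roll -0.972971962330063 z [ 0.0765  0.0071 -0.997 ] F [ 0.0998 -0.4203  0.2612] w 0.00033397867979136325
side 0.86 rows 238 256 cols 136 157 n 300
IoU [(np.float64(0.74), np.float64(0.7)), (np.float64(0.67), np.float64(0.8)), (np.float64(0.66), np.float64(0.6)), (np.float64(0.59), np.float64(0.5))]
```

carry_out:
  plan:
    - {"linear":[-8,0,0],"roll":0}
    - {"linear":[0,0,0],"roll":0}

```text
t: 15.85
eef_pos: [0.5536, 0.2518, 0.1265]
eef_rot: [-0.012, 0.973, -0.226, 0.037]
contact_force: [-0.1, 0.1, 0.1]
gripper_width: 0.0002
```

```bash
python3 to.py 5 121 131; python3 ang.py
```

```text
t 15.85 stand [-14.4554 119.8772 126.4647] tool shift [19.6902 -1.6076 -3.1711] roll -1.0485385666024771 z [ 0.0774  0.0067 -0.997 ] F [-0.0838  0.1446  0.0593] w 0.00016600838716711004
```

```bash
cat > tip.py <<'E'
from h import *
T=manip.get_image("top");S=manip.get_image("side");p=np.load("pose.npy")
def mean(im,q,r0,r1):
    k=np.zeros((384,512),np.uint8);P=paddle(q,r0,r1);P[:,1]=[108,108,134,134]
    cv2.fillConvexPoly(k,np.int32(proj(im,W(p[:3],P)).round()),1);return im["pixels"][k>0].mean(0).round(0)
for q in(0,1.8):print("q",q,"top",mean(T,q,30,58),"side",mean(S,q,30,58))
for c in("side","top"):
    for d in manip.trace(c,"ring_pawl")[:2]:
        ys,xs=np.nonzero(d["mask"]);print(c,round(d["confidence"],2),"rows",ys.min(),ys.max(),"cols",xs.min(),xs.max())
E
python3 tip.py
```

```text
q 0 top [159. 164. 162.] side [83. 83. 81.]
q 1.8 top [111.  99.  78.] side [238. 223. 176.]
side 0.63 rows 241 257 cols 137 157
top 0.57 rows 147 256 cols 139 254
top 0.52 rows 161 184 cols 143 169
```

Clear now: the mask's top edge always tracks the fingertip's row, so the finger has been riding over the paddle's edge. The earlier 12 N was upward, with the tool at z ≈ 123. The fingertips are therefore effectively higher than assumed relative to the paddle. I go behind it again, much lower (z ≈ 102), at y ≈ 134 to stay clear of the wheel.

carry_out:
  plan:
    - {"linear":[0,0,-35],"roll":0}
    - {"linear":[45,-7,0],"roll":0}
    - {"linear":[50,-7,0],"roll":0}
    - {"linear":[0,0,20],"roll":0}
    - {"linear":[0,0,20],"roll":0}

```text
t: 16.65
eef_pos: [0.6519, 0.2218, 0.133]
eef_rot: [-0.014, 0.973, -0.226, 0.04]
contact_force: [-1.0, 0.9, -0.2]
gripper_width: 0.0005
```

```bash
python3 to.py 65 135 102
```

```text
t 16.65 stand [ 87.2513 134.6558 133.0334] tool shift [-24.4378   1.3981  29.3112] roll -1.0270227511378835 z [ 0.085   0.0092 -0.9963] F [-1.023   0.9406 -0.208 ] w 0.0005159127414902547
```

carry_out:
  plan:
    - {"linear":[-8,0,14],"roll":0}
    - {"linear":[-6,0,12],"roll":0}
    - {"linear":[0,0,6],"roll":0}
    - {"linear":[0,0,0],"roll":0}

```text
t: 17.05
eef_pos: [0.642, 0.2262, 0.0957]
eef_rot: [-0.013, 0.973, -0.227, 0.039]
contact_force: [-0.3, 0.3, -0.2]
gripper_width: 0.0007
```

```bash
python3 to.py 65 135 102;python3 tip.py
```

```text
t 17.05 stand [ 76.457  134.3484  95.6765] tool shift [-10.9927  -0.7216  -7.0933] roll -1.1612226367979472 z [ 0.0821  0.0068 -0.9966] F [-0.3007  0.3174 -0.1713] w 0.0007047294259870715
q 0 top [170. 174. 172.] side [203. 211. 214.]
q 1.8 top [74. 63. 54.] side [239. 226. 180.]
side 0.55 rows 221 256 cols 132 157
top 0.58 rows 162 191 cols 143 169
```

carry_out:
  plan:
    - {"linear":[-12,0,-1],"roll":0}
    - {"linear":[-12,0,-1],"roll":0}
    - {"linear":[-12,0,-1],"roll":0}
    - {"linear":[-12,0,-1],"roll":0}

```text
t: 17.65
eef_pos: [0.5985, 0.249, 0.0998]
eef_rot: [-0.014, 0.973, -0.228, 0.042]
contact_force: [0.2, 0.2, -0.7]
gripper_width: 0.0006
```

```bash
python3 to.py 0 130 102;python3 tip.py; python3 ang.py
```

```text
t 17.65 stand [ 27.3716 136.4366  99.8282] tool shift [-26.9788   6.853   -4.5312] roll -1.3076130418629057 z [ 0.088   0.0089 -0.9961] F [ 0.2469  0.1552 -0.7295] w 0.0006324106180551466
q 0 top [74. 73. 73.] side [116. 121. 122.]
q 1.8 top [119. 110.  98.] side [239. 226. 180.]
side 0.83 rows 228 256 cols 133 156
top 0.5 rows 162 190 cols 147 167
side 0.69 rows 226 256 cols 133 157 n 514
IoU [(np.float64(0.86), np.float64(0.3)), (np.float64(0.82), np.float64(0.2)), (np.float64(0.79), np.float64(0.1)), (np.float64(0.78), np.float64(0.4))]
```

Now the mask top (227) is well above the fingertip's row, so the finger really is behind the plate and turning it (angle ≈ 0.3). I continue.

carry_out:
  plan:
    - {"linear":[-12,2,-1],"roll":0}
    - {"linear":[-12,2,-1],"roll":0}
    - {"linear":[-12,1,-1],"roll":0}

```text
t: 18.25
eef_pos: [0.5654, 0.2578, 0.099]
eef_rot: [-0.014, 0.972, -0.231, 0.042]
contact_force: [0.4, -0.1, -0.3]
gripper_width: 0.0001
```

```bash
python3 to.py -20 130 108;python3 tip.py; python3 ang.py
```

```text
t 18.25 stand [ -6.2976 130.4073  98.9777] tool shift [-12.9606   0.3261 -10.0618] roll -1.615855472787969 z [ 0.0887  0.0073 -0.996 ] F [ 0.45   -0.0749 -0.3446] w 0.00011921181300391005
q 0 top [95. 91. 87.] side [81. 81. 81.]
q 1.8 top [117. 105.  84.] side [239. 226. 179.]
side 0.62 rows 244 257 cols 138 156
top 0.55 rows 171 200 cols 142 157
side 0.53 rows 204 308 cols 137 259 n 7801
IoU [(np.float64(0.05), np.float64(1.8)), (np.float64(0.05), np.float64(1.7)), (np.float64(0.04), np.float64(1.6)), (np.float64(0.03), np.float64(1.5))]
```

The paddle mask has moved toward −x in the top view (rows 171–200), so it is going over. I push further, rising slightly.

carry_out:
  plan:
    - {"linear":[-12,0,-3],"roll":0}
    - {"linear":[-12,0,-3],"roll":0}
    - {"linear":[-10,0,-3],"roll":0}
    - {"linear":[0,0,0],"roll":0}

```text
t: 18.95
eef_pos: [0.5335, 0.2741, 0.106]
eef_rot: [-0.014, 0.972, -0.231, 0.043]
contact_force: [1.0, 0.5, 0.5]
gripper_width: 0.0006
```

```bash
python3 to.py -40 130 112;python3 tip.py; python3 ang.py
```

```text
t 18.95 stand [-42.1159 131.5375 106.0446] tool shift [ 2.607   1.2014 -5.8368] roll -1.6597015923951086 z [ 0.0892  0.0077 -0.996 ] F [1.0199 0.4739 0.467 ] w 0.0005538871834467865
q 0 top [89. 84. 83.] side [138. 138. 134.]
q 1.8 top [108. 108. 107.] side [223. 228. 230.]
side 0.59 rows 256 273 cols 141 160
top 0.68 rows 180 211 cols 137 157
side 0.78 rows 255 271 cols 142 159 n 186
IoU [(np.float64(0.42), np.float64(1.8)), (np.float64(0.42), np.float64(1.7)), (np.float64(0.33), np.float64(1.6)), (np.float64(0.22), np.float64(1.5))]
```

Flipped: the paddle now shows at the 1.8 rad location in both views. I lift and go over the board's bare edge.

carry_out:
  plan:
    - {"linear":[0,0,-30],"roll":0}
    - {"linear":[0,0,-40],"roll":0}
    - {"linear":[3,40,0],"roll":0}
    - {"linear":[3,40,0],"roll":0}
    - {"linear":[3,40,0],"roll":0}

```text
t: 19.75
eef_pos: [0.485, 0.162, 0.1723]
eef_rot: [-0.015, 0.972, -0.231, 0.043]
contact_force: [1.4, -0.5, 0.9]
gripper_width: 0.0005
```

```bash
python3 to.py -32 -15 150;python3 tip.py; python3 ang.py
```

```text
t 19.75 stand [-38.2456   9.4641 172.2848] tool shift [ 5.1841 25.3697 21.5317] roll -1.6157903307304828 z [ 0.0913  0.009  -0.9958] F [ 1.4495 -0.5152  0.8753] w 0.00047279171494337785
q 0 top [89. 84. 83.] side [180. 175. 157.]
q 1.8 top [143. 141. 135.] side [212. 219. 222.]
side 0.77 rows 237 272 cols 138 160
top 0.48 rows 179 197 cols 141 157
side 0.84 rows 236 273 cols 137 160 n 512
IoU [(np.float64(0.73), np.float64(1.8)), (np.float64(0.66), np.float64(1.7)), (np.float64(0.59), np.float64(1.6)), (np.float64(0.48), np.float64(1.5))]
```

carry_out:
  plan:
    - {"linear":[3,20,12],"roll":0}
    - {"linear":[0,4,12],"roll":0}
    - {"linear":[-3,0,12],"roll":0}
    - {"linear":[-3,0,12],"roll":0}

```text
t: 20.45
eef_pos: [0.48, 0.1496, 0.1226]
eef_rot: [-0.017, 0.973, -0.228, 0.045]
contact_force: [0.6, -0.3, 0.1]
gripper_width: 0.0004
```

```bash
python3 to.py -40 -15 100
```

```text
t 20.45 stand [-37.5167  -3.8996 122.5886] tool shift [-4.0178 12.3365 21.7094] roll -1.2641557096628688 z [ 0.0947  0.0129 -0.9954] F [ 0.6012 -0.3322  0.1386] w 0.00037568092496949784
```

carry_out:
  plan:
    - {"linear":[-3,2,12],"roll":0}
    - {"linear":[-3,2,12],"roll":0}
    - {"linear":[-3,0,12],"roll":0}
    - {"linear":[-3,0,12],"roll":0}

```text
t: 20.85
eef_pos: [0.473, 0.159, 0.0714]
eef_rot: [-0.018, 0.973, -0.224, 0.044]
contact_force: [-0.8, -0.2, 1.8]
gripper_width: 0.0004
```

```bash
python3 to.py -50 -15 60
```

```text
t 20.85 stand [-47.8356   1.6428  71.3898] tool shift [-2.7999 17.2719 10.2585] roll -0.8269791923683919 z [ 0.0939  0.0162 -0.9954] F [-0.8261 -0.1632  1.793 ] w 0.00038297005274592135
```

carry_out:
  plan:
    - {"linear":[-1,0,8],"roll":0}
    - {"linear":[-1,0,6],"roll":0}
    - {"linear":[0,0,4],"roll":0}

```text
t: 21.15
eef_pos: [0.4729, 0.1631, 0.051]
eef_rot: [-0.018, 0.974, -0.222, 0.043]
contact_force: [-0.9, -0.0, 2.4]
gripper_width: 0.0003
```

```bash
python3 to.py -50 -15 45
```

```text
t 21.15 stand [-49.6636   5.2498  51.0122] tool shift [-0.5821 20.5505  4.8634] roll -0.5904729161892688 z [ 0.0919  0.0166 -0.9956] F [-0.8805 -0.0154  2.3749] w 0.0003275647703602632
```

carry_out:
  plan:
    - {"linear":[0,0,6],"roll":0}
    - {"linear":[0,0,6],"roll":0}

```text
t: 21.35
eef_pos: [0.4747, 0.164, 0.0387]
eef_rot: [-0.019, 0.974, -0.222, 0.043]
contact_force: [-1.7, 0.5, 1.6]
gripper_width: 0.0004
```

```bash
python3 to.py -50 -15 45
```

```text
t 21.35 stand [-48.4267   6.8715  38.7497] tool shift [-0.8774 21.4969 -7.5508] roll -0.5652658381896801 z [ 0.0928  0.0173 -0.9955] F [-1.6953  0.5266  1.6225] w 0.00039484176479243874
```

carry_out:
  plan:
    - {"linear":[0,0,5],"roll":0}
    - {"linear":[0,0,5],"roll":0}

```text
t: 21.55
eef_pos: [0.4759, 0.1644, 0.0283]
eef_rot: [-0.019, 0.974, -0.222, 0.044]
contact_force: [-11.6, -2.8, 44.5]
gripper_width: 0.0007
```

```bash
python3 to.py -50 -15 45
```

```text
t 21.55 stand [-47.4851   7.6976  28.2527] tool shift [ -1.0031  21.7341 -18.1273] roll -0.5716463804990219 z [ 0.0932  0.0176 -0.9955] F [-11.6219  -2.8213  44.4521] w 0.0006976791259729622
```

Firm stop reached (44 N), so the board is on its rest. I lift clear.

carry_out:
  plan:
    - {"linear":[0,0,-15],"roll":0}
    - {"linear":[0,0,-40],"roll":0}
    - {"linear":[0,0,-45],"roll":0}
    - {"linear":[0,0,-45],"roll":0}
    - {"linear":[-30,0,-30],"roll":0}

```text
t: 22.05
eef_pos: [0.4336, 0.1718, 0.2014]
eef_rot: [-0.017, 0.973, -0.224, 0.042]
contact_force: [-0.9, 0.6, 0.6]
gripper_width: 0.0003
```

carry_out:
  plan:
    - {"linear":[-40,0,0],"roll":0}
    - {"linear":[-40,0,0],"roll":0}
    - {"linear":[0,0,0],"roll":0}

```text
t: 22.35
eef_pos: [0.3787, 0.202, 0.2001]
eef_rot: [-0.019, 0.974, -0.221, 0.045]
contact_force: [0.2, -0.2, -0.2]
gripper_width: 0.0001
```

```bash
python3 to.py -50 -15 45; python3 tip.py
python3 - <<'E'
from h import *
p=np.load("pose.npy");S=manip.get_image("side");T=manip.get_image("top")
o={"side":cv2.imread("pics/side0.png"),"top":cv2.imread("pics/top0.png")}
for c,im in(("side",S),("top",T)):
    for l in("ring_board","brooch_edge","ring_pawl"):
        for d in manip.trace(c,l)[:1]:
            m=d["mask"];ys,xs=np.nonzero(m);print(c,l,round(d["confidence"],2),d["location"],"rows",ys.min(),ys.max(),"cols",xs.min(),xs.max())
            if l=="ring_board" :
                for A in(0,.1,.2,.3,.45,.6):
                    k=np.zeros((384,512),np.uint8);cv2.fillConvexPoly(k,np.int32(proj(im,W(p[:3],board(A))).round()),1)
                    print(A,round((m&(k>0)).sum()/(m|(k>0)).sum(),2),end=' ')
    d=abs(im["pixels"][:,:,::-1].astype(int)-o[c])
    print(c,"brooch area change",d[110:200,240:350].mean() if c=="side" else d[140:230,310:410].mean())
cv2.imwrite("pics/end_s.png",S["pixels"][:,:,::-1])
E
```

```text
t 22.35 stand [-151.5038    0.3738  200.1138] tool shift [ 89.1515  23.7088 161.5226] roll -0.4742987860883925 z [ 0.0951  0.0171 -0.9953] F [ 0.2213 -0.1527 -0.1878] w 0.00010852011956738222
q 0 top [91. 85. 83.] side [180. 175. 157.]
q 1.8 top [219. 223. 222.] side [214. 221. 223.]
side 0.98 rows 235 273 cols 137 160
side 0.31 rows 214 287 cols 144 253
top 0.97 rows 180 210 cols 131 158
top 0.3 rows 146 256 cols 132 254
side brooch_edge 0.59 [316.0, 134.5] rows 120 161 cols 268 342
side ring_pawl 0.91 [147.8, 258.9] rows 236 273 cols 137 160
side brooch area change 19.93922558922559
top ring_board 0.91 [197.0, 208.0] rows 146 250 cols 155 243
0 0.87 0.1 0.87 0.2 0.87 0.3 0.86 0.45 0.83 0.6 0.75 top brooch_edge 0.61 [370.5, 178.4] rows 138 208 cols 326 401
top ring_pawl 0.58 [144.3, 195.4] rows 179 211 cols 130 158
top brooch area change 1.6261481481481481
```

The top view shows the paddle at its stop and the brooch stand unchanged. The board angle estimate is weak, so I check it via the dark ring mat in both views.

Run:
```python
from h import *
p=np.load("pose.npy")
ims={"side":manip.get_image("side"),"top":manip.get_image("top")}
def quad(A,d0,d1,y):return np.array([[70-d*np.cos(A)+6*np.sin(A),s*y,50+d*np.sin(A)+6*np.cos(A)] for d,s in((d0,-1),(d1,-1),(d1,1),(d0,1))])
def me(px,im,P):
    k=np.zeros((384,512),np.uint8);cv2.fillConvexPoly(k,np.int32(proj(im,W(p[:3],P)).round()),1);return np.median(px[k>0].mean(1))
for n,f in(("side","pics/side0.png"),("top","pics/top0.png")):
    im=ims[n];o=cv2.imread(f)[:,:,::-1]
    for lab,px in(("start",o),("now",im["pixels"])):
        print(n,lab,"A: mat/bare",[(A,me(px,im,quad(A,70,95,60)).round(0),me(px,im,quad(A,108,145,60)).round(0)) for A in(0,.1,.2,.3,.4,.5,.64)])
# vertical profile down side image through board middle
for lab,px in(("start",cv2.imread("pics/side0.png")[:,:,::-1]),("now",ims["side"]["pixels"])):
    print(lab,[int(v) for v in px[215:305:2,200:204].mean((1,2))])
for A in(0,.12,.3,.64):print(A,"front edge rows at y0",proj(ims["side"],W(p[:3],[[70-150*np.cos(A)+6*np.sin(A),0,50+150*np.sin(A)+6*np.cos(A)],[70-101*np.cos(A)+6*np.sin(A),0,50+101*np.sin(A)+6*np.cos(A)]])).round(0).tolist())
for c in ims: print(c,[ (d["location"],round(d["confidence"],2),np.nonzero(d["mask"])[0].min(),np.nonzero(d["mask"])[0].max()) for d in manip.trace(c,"ring_board")+manip.trace(c,"ring_stand")])
```

```text
side start A: mat/bare [(0, np.float64(159.0), np.float64(217.0)), (0.1, np.float64(160.0), np.float64(215.0)), (0.2, np.float64(192.0), np.float64(211.0)), (0.3, np.float64(193.0), np.float64(164.0)), (0.4, np.float64(179.0), np.float64(159.0)), (0.5, np.float64(177.0), np.float64(191.0)), (0.64, np.float64(70.0), np.float64(177.0))]
side now A: mat/bare [(0, np.float64(72.0), np.float64(213.0)), (0.1, np.float64(73.0), np.float64(155.0)), (0.2, np.float64(129.0), np.float64(90.0)), (0.3, np.float64(148.0), np.float64(73.0)), (0.4, np.float64(145.0), np.float64(73.0)), (0.5, np.float64(149.0), np.float64(131.0)), (0.64, np.float64(74.0), np.float64(146.0))]
top start A: mat/bare [(0, np.float64(193.0), np.float64(200.0)), (0.1, np.float64(193.0), np.float64(200.0)), (0.2, np.float64(190.0), np.float64(200.0)), (0.3, np.float64(159.0), np.float64(199.0)), (0.4, np.float64(103.0), np.float64(198.0)), (0.5, np.float64(94.0), np.float64(195.0)), (0.64, np.float64(89.0), np.float64(196.0))]
top now A: mat/bare [(0, np.float64(101.0), np.float64(217.0)), (0.1, np.float64(101.0), np.float6
[... 445 characters left out ...]
68, 67, 67, 67]
now [211, 233, 254, 253, 253, 253, 253, 253, 253, 254, 233, 209, 149, 147, 235, 225, 138, 54, 47, 88, 87, 102, 105, 124, 220, 215, 215, 222, 221, 223, 214, 210, 169, 141, 165, 168, 217, 223, 227, 229, 129, 70, 68, 68, 68]
0 front edge rows at y0 [[216.0, 276.0], [209.0, 256.0]]
0.12 front edge rows at y0 [[215.0, 271.0], [209.0, 253.0]]
0.3 front edge rows at y0 [[213.0, 261.0], [208.0, 246.0]]
0.64 front edge rows at y0 [[209.0, 239.0], [205.0, 232.0]]
side [([198.1, 270.4], 0.85, np.int64(214), np.int64(287)), ([178.4, 277.3], 0.71, np.int64(214), np.int64(309))]
top [([197.5, 203.9], 0.87, np.int64(146), np.int64(252)), ([194.6, 201.3], 0.67, np.int64(146), np.int64(256))]
```

The mat edge sits at row ~262 and the front edge at ~279 in the side view. The model gives ~256–258 and 276 for a flat board, against 232 and 239 when tilted, so the board is flat. I hand the job in.

```bash
python3 -c "
from workcell import manip
s=manip.read_state();print(s['t'],s['contact_force']);print(manip.finish_job())"
```

```text
23.25 [0.75257527 1.13520895 0.39071685]
the job is handed in; nothing more can be done
None
```

I flipped the ring stand's pawl over to its stop, pressed the board down onto its rest and backed the arm clear. I handed the job in at about 23 s of the 37 s allowed; no verdict came back.

**What went wrong on the way:** the first four pushes slid over the paddle's top edge and it stayed engaged. The fifth worked, with the tool about 25 mm lower and further out, clear of the wheel.

**Last checks:**
- **Pawl:** it showed at the 1.8 rad stop in both camera views, before and after pressing the board.
- **Board:** pressing ended on a firm stop at 44 N. Afterwards the mat edge and front edge in the side view were at the rows expected for a flat board. The outline match in the top view could not tell flat from slightly tilted, so I relied on the side view.
- **Brooch stand:** the top view was unchanged (mean difference 1.6 grey levels). The same region in the side view did differ (about 20 grey levels). I put that down to the arm being in the way, but did not confirm it.
- **Robot:** it was clear of everything, at about 1 N, which is within the sensor's noise.

**Still unexplained:** the board's stop was felt with the tool reading z ≈ 28 mm, against 56 mm expected, and the paddle's edge also came about 20 mm low. Contact heights were consistently lower than the readings implied, and I did not find the cause.

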